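Centre the wobbly cactus pot on its marble plinth

ROBOT

A 6-joint arm with a two-finger parallel gripper is mounted at the origin on the work surface. World frame = base frame: x ahead of the robot, y to its left, z up, the work surface at z = 0. Lengths are in m, angles in rad, forces in N, time in s.
With the tool pointing down it reaches from about 0.35 to 0.775 m from the base axis. Payload 7.3 kg.
Tool frame: the origin (TCP) lies between the finger pads; the fingertips stand 8 mm ahead of it and the grasp point (between the pads) lies 11 mm behind it (robot.nose_length is the distance from the TCP to the fingertips, in m); z points along the fingers, y is the line along which they close (so a half turn about z gives the same grasp; the last joint's range is limited). The gripper opens to 92 mm and grips with 3 to 60 N. Pads are 19 mm wide; open, the fingers measure 130 mm over their backs; the gripper's body (75 mm by 190 mm) begins 47 mm behind the grasp point.
Start: joints at [-1.476, 0.342, 1.524, -0, 1.275, -0.146], TCP at [0.125, -0.51, 0.235] pointing down, gripper open.
Joint ranges: [-2.53, 2.53], [-0.77, 2.02], [0.04, 2.7], [-1, 4.14], [0.28, 2.66], [-3.11, 3.11]. Speed limits (rad/s): [2.57, 2.57, 3.14, 3.14, 3.14, 3.14].

INTERFACE

Orientations are given as [roll, pitch, yaw] about the fixed x, y, z axes, in that order (R = Rz(yaw) Ry(pitch) Rx(roll)).
In Python, from cell import robot gives the robot as it stands. The module is installed in compiled form; this text tells all that it offers.
- The arm moves only by the shell command python3 -m jog 'ROWS' [FORCE]. ROWS is JSON, a list that holds one entry, the list of rows, each a list of 5 numbers: the gripper's target within -1 to 1 (fully open at 1, half-way at 0, shut at -1), then the shift along the tool's x, y, z in m, then the turn about the tool's z in rad. A call has 1 to 5 rows; each row is the pose to reach, as a shift and turn from the pose commanded when the call began, along the tool's axes at that moment; what a row does not reach only later rows make up. A row lasts 1/12 s, in which the tool goes at most 41.7 mm and 7.16 degrees, less where a joint would pass 70% of its speed; a pose out of reach is approached as far as the arm can. A call with a gripper value outside its range is refused whole. The fingers move at their own pace and stop on an object; FORCE is the grip in N (left out, the last holds). Time passes only in rows, so rows that repeat a pose let the fingers close. It gives the time, the measured TCP pose, the force, the opening and the grip force at its end, in the units of the state.
- robot.observe(): the state, without advancing time (a new reading comes with each control period).
- robot.read_camera(name): name is "scene" or "top" or "wrist"; returns the picture (480x640x3 uint8, red, green, blue); there is no depth.
- robot.camera_model(name): a dict with "camera_matrix" (3x3 intrinsics, pixels), "position" and "attitude" of the camera in the world; the wrist camera has in their place "mount" (4x4, takes a point from camera to tool coordinates, whose origin is the TCP and whose axes are the flange's). Camera axes: x right, y down, z forward; pixel columns grow to the right and rows downward; lengths in m; the calibration is good to about 2 mm. A picture is of the moment at which its call begins: read the wrist's pose just before it. camera_model takes no time and is no camera call.
- robot.hand_in(): hands the job in; it is judged then, once.
The state is a dict: "time": time; "qpos": joint angles; "qvel": joint speeds; "joint_efforts": joint torques, N m; "tool_pos": TCP position; "tool_rot": TCP orientation; "contact_force": force on the tool from outside, world axes, zero at the start; "torque": the same for the moment, N m; "opening": finger opening in m; "grip_force": force on a finger pad.
Only numpy, scipy, OpenCV 4.12 (cv2) and the standard library are available. Lean on these libraries where they do the work, as an engineer would, in place of code of your own. Each camera call takes 0.05 s, during which the arm holds its last target. There are 200 camera calls.

TASK

The round terracotta cactus pot stands off to one side of its marble plinth: nudge it with light pushes of the fingers until it stands upright in the middle of the plinth, and then leave it alone. Only push the pot, never lift it, tip it over or knock it off, do not touch the cactus, and leave the plinth and everything else on the desk where they are.

Things in the scene. Friction and masses are not known exactly. Their poses are not given: they have to be found in the camera images.
- pot: Loose bulbous terracotta pot, 250 to 470 g; origin at the centre of its underside, z up its axis. Flat foot 40 mm across, widest (92 mm across) 26 mm up, 74 mm across at its top 52 mm up. At first its axis is 26 to 38 mm from the plinth's, on any side. It slides when pushed slowly at its widest part (1 to 3.5 N), and can tip over when pushed higher up or fast.
- cactus: Ball cactus, 37 mm across and 28 mm high, fixed in the middle of the pot's top; origin at the centre of its underside on the pot's axis, 51 mm above the pot's origin, so that its top is 79 mm above the plinth's top. Not to be touched by fingers, gripper or arm.
- plinth: Plain round white marble plinth, 120 mm across and 40 mm high, loose, 1.2 kg, on the desk pad; origin at the centre of its underside, z up; its yaw is random and cannot be seen.
- plinth_top (a point): The middle of the plinth's flat top, 40 mm above its underside and 43 mm above the desk: the pot's origin belongs here.
- pad: Grey desk pad, fixed, 300 x 500 x 3 mm (its x, y, z); origin at the centre of its underside. The plinth, the stapler, the tape, the small pot and the notes stand on it, at least 150 mm from the plinth's middle to their centres.
- mug: White mug, rim 78 mm across, 85 mm high, loose; origin at the centre of its underside. Bystander.
- stapler: Black stapler, 130 x 34 x 52 mm, loose; origin at the centre of its underside. Bystander.
- tape: Roll of clear tape lying flat, 72 mm across, 19 mm high, loose; origin at the centre of its underside. Bystander.
- penny_pot: Small empty terracotta cup, rim 62 mm across, 55 mm high, loose; origin at the centre of its underside. Bystander.
- mouse: Black computer mouse, 105 x 62 x 34 mm (its x, y, z), loose; origin at the centre of its underside. Bystander.
- notes: Block of note paper, 76 x 76 x 22 mm, loose; origin at the centre of its underside. Bystander.

How it is judged:
At the end, for the whole second after the job is handed in: The pot stands upright (within 3.5 degrees) and still on the plinth's top, its axis within 7 mm of the plinth's axis, and the plinth is within 15 mm of where it began (horizontal distance between pot and plinth_top below 0.007 m and z of pot in the frame of plinth_top between -0.003 and 0.003 m and angle between pot's own z axis and vertical below 0.06 rad and linear speed of pot below 0.01 m/s and distance of plinth from where it was at the start of the episode below 0.015 m); the robot touches nothing.
It fails at once if the pot is lifted off the plinth or falls from it (z of pot in the frame of plinth_top above 0.012 m or z of pot in the frame of plinth_top below -0.006 m).
It fails at once if the pot tips by more than 17 degrees (angle between pot's own z axis and vertical above 0.3 rad).
It fails at once if the robot pushes the pot harder than 12 N (contact force between any of the fingers, the arm and pot above 12 N).
It fails at once if the robot touches the cactus (contact force between any of the fingers, the arm and cactus above 0.3 N).
It fails at once if the plinth is shifted by more than 15 mm, or a bystander by more than 20 mm (distance of plinth from where it was at the start of the episode above 0.015 m or distance of any of mug, stapler, tape, penny_pot, mouse, notes from where it was at the start of the episode above 0.02 m).
It also fails if it takes over 64 s, if anything falls off the work surface, if the arm or the gripper's body presses on something with over 40 N, if the wrist force passes 120 N, or if a joint passes its speed limit or range.

## Working session

There is one attempt and no reset: what is moved stays moved. The work goes in short steps, Python scripts to look and compute and a shell command to move; the robot and the scene stay as the last step left them, time stands still between calls to the robot, and variables do not carry over. Pictures are saved under pics/ and viewed, at most 10 in all, crops included, and the job is handed in when it is done.

```bash
mkdir -p pics
python3 - <<'E'
from cell import robot
import cv2
s=robot.observe();print(s['time'],s['tool_pos'],s['tool_rot'],s['opening'])
for n in ("top","scene"):
    im=robot.read_camera(n);cv2.imwrite(f"pics/{n}0.png",im[:,:,::-1]);m=robot.camera_model(n);print(n,m)
E
```

```text
0.0 [ 0.12518766 -0.50943479  0.23402623] [-3.14001293e+00 -2.43890077e-04  2.40819217e-01] 0.09151621534856115
top {'camera_matrix': array([[491.88966012,   0.        , 313.4732638 ],
       [  0.        , 491.88966012, 244.80391903],
       [  0.        ,   0.        ,   1.        ]]), 'position': array([0.38302214, 0.03995388, 1.25420758]), 'attitude': array([-2.97005966e+00,  1.79953967e-04, -1.57112371e+00])}
scene {'camera_matrix': array([[480.1566542 ,   0.        , 320.15185024],
       [  0.        , 480.1566542 , 231.71086819],
       [  0.        ,   0.        ,   1.        ]]), 'position': array([ 0.99760305, -0.74876827,  0.65962626]), 'attitude': array([-2.13969175,  0.01130738,  0.48441521])}
```

View pics/top0.png

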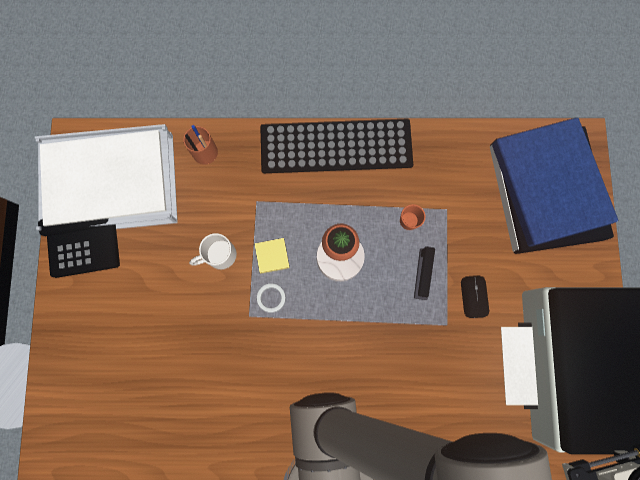

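View pics/scene0.png

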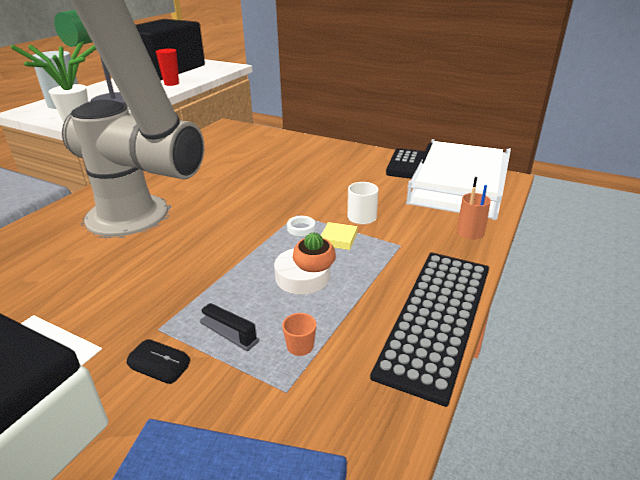

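Top view: plinth at about (341,257) and pot at about (340,241), so the pot sits on the far (+x) side. Scene view: the pot is at about (314,253), with the small pot and stapler away from the work area. Next I'll measure both circles.

```bash
cat > h.py <<'E'
from cell import robot
import numpy as np, cv2
from scipy.spatial.transform import Rotation as R
from scipy.optimize import least_squares
def pose(n):
    m=robot.camera_model(n);K=m['camera_matrix']
    if n!='wrist': return K,R.from_euler('xyz',m['attitude']).as_matrix(),np.array(m['position'])
    s=robot.observe();Rt=R.from_euler('xyz',s['tool_rot']).as_matrix();M=np.array(m['mount'])
    return K,Rt@M[:3,:3],Rt@M[:3,3]+s['tool_pos']
def cast(px,cam,z):
    K,Rc,p=cam
    d=np.c_[px,np.ones(len(px))]@np.linalg.inv(K).T@Rc.T
    return (p+d*((z-p[2])/d[:,2])[:,None])[:,:2]
def proj(P,cam):
    K,Rc,p=cam;q=(np.asarray(P)-p)@Rc@K.T;return q[:,:2]/q[:,2:]
def circ(xy,r,keep=None):
    f=lambda c:np.hypot(*(xy-c).T)-r
    s=least_squares(f,np.median(xy,0),loss='soft_l1',f_scale=.0015)
    return s.x,np.median(abs(s.fun)),np.mean(abs(s.fun)<.003)
def big(mask,near):
    n,l,st,c=cv2.connectedComponentsWithStats(mask.astype(np.uint8))
    ok=[i for i in range(1,n) if st[i,4]>150]
    i=min(ok,key=lambda i:np.hypot(*(c[i]-near))-st[i,4]**.5)
    return (l==i).astype(np.uint8)
def hull(m):
    cs,_=cv2.findContours(m,cv2.RETR_EXTERNAL,cv2.CHAIN_APPROX_NONE)
    return cv2.convexHull(np.vstack(cs))
def measure(n,guess=None):
    cam=pose(n);im=robot.read_camera(n)
    near=np.array([340,250]) if guess is None else proj([[*guess,.06]],cam)[0]
    h=cv2.cvtColor(im,cv2.COLOR_RGB2HSV).astype(int);H,S,V=h[...,0],h[...,1],h[...,2]
    pot=big(((H<12)|(H>174))&(S>130)&(V>70),near)
    win=np.zeros(H.shape,bool);r=int(.085/np.linalg.norm(cam[2]-[*( guess if guess is not None else (.45,.0)),.05])*cam[0][0,0])
    cv2.circle(w:=win.astype(np.uint8),tuple(int(v) for v in near),r,1,-1)
    pl=((S<45)&(V>165)&(w>0)).astype(np.uint8);pl=cv2.morphologyEx(pl,cv2.MORPH_OPEN,np.ones((3,3)))
    pl=big(pl,near)
    hp=cv2.fillPoly(np.zeros_like(pot),[hull(pot)],1)
    pc=cv2.findContours(hp,cv2.RETR_EXTERNAL,cv2.CHAIN_APPROX_NONE)[0][0][:,0]
    # plinth outline: union with pot, drop points next to the pot
    c=max(cv2.findContours(pl|hp,cv2.RETR_EXTERNAL,cv2.CHAIN_APPROX_NONE)[0],key=len)[:,0]
    near_pot=cv2.dilate(hp,np.ones((7,7)))
    c=c[near_pot[c[:,1],c[:,0]]==0]
    P=circ(cast(pc,cam,.069),.046);Q=circ(cast(c,cam,.043),.060)
    v=im[:,:,::-1].copy()
    for o,z,rr,col in((P[0],.069,.046,(255,0,0)),(Q[0],.043,.06,(0,255,0))):
        t=np.linspace(0,6.283,120);q=proj(np.c_[o[0]+rr*np.cos(t),o[1]+rr*np.sin(t),0*t+z],cam)
        for a in q: cv2.circle(v,tuple(int(round(k)) for k in a),0,col,-1)
    return P,Q,v,near
E
python3 - <<'E'
from h import *
P,Q,v,n=measure('top');print('pot',P,'plinth',Q,'d mm',(P[0]-Q[0])*1e3)
cv2.imwrite('pics/m0.png',cv2.resize(v[200:320,260:420],None,fx=4,fy=4,interpolation=cv2.INTER_NEAREST))
print(robot.camera_model('wrist'))
E
```

```text
pot (array([ 0.5960276 , -0.02503362]), np.float64(0.001940466022343077), np.float64(0.86)) plinth (array([ 0.56560479, -0.02662512]), np.float64(0.00104277609450696), np.float64(1.0)) d mm [30.42281183  1.59150325]
{'camera_matrix': array([[359.85333927,   0.        , 316.84392887],
       [  0.        , 359.85333927, 237.25872464],
       [  0.        ,   0.        ,   1.        ]]), 'mount': array([[-1.70796403e-04, -9.57178199e-01, -2.89499338e-01,
         7.72362115e-02],
       [ 9.99999973e-01, -1.17040158e-04, -2.02999122e-04,
        -1.18843424e-03],
       [ 1.60423286e-04, -2.89499365e-01,  9.57178192e-01,
        -1.51565118e-01],
       [ 0.00000000e+00,  0.00000000e+00,  0.00000000e+00,
         1.00000000e+00]])}
```

View pics/m0.png

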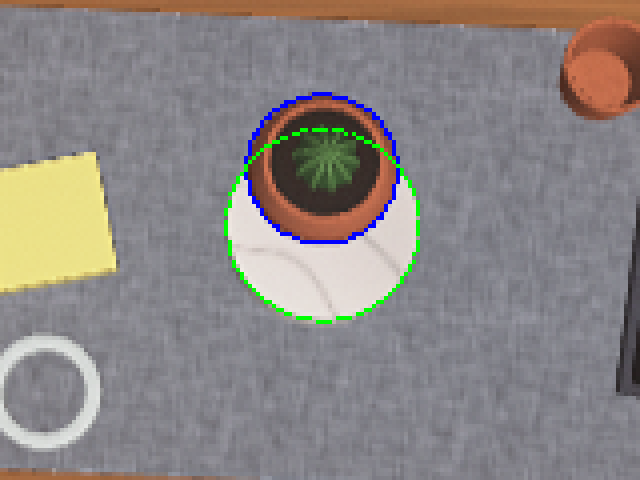

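Fits match the picture: the pot is about 30 mm toward +x from the plinth. The plan is to lift, go over beyond the pot and push toward −x with two half-open fingers.

```bash
python3 -m jog '[[[0,0,0,-0.035,0],[0,0,0,-0.07,0],[0,0,0,-0.1,0]]]' 5
python3 -m jog '[[[0,0.031,-0.017,0,0],[0,0.062,-0.034,0,0],[0,0.093,-0.051,0,0],[0,0.124,-0.068,0,0],[0,0.155,-0.085,0,0]]]'
python3 -m jog '[[[0,0.031,-0.017,0,0],[0,0.062,-0.034,0,0],[0,0.093,-0.051,0,0],[0,0.124,-0.068,0,0],[0,0.155,-0.085,0,0]]]'
```

```text
time: 0.4
tool_pos: [0.1252, -0.5096, 0.3362]
tool_rot: [-3.141, -0.0, 0.241]
contact_force: [0.6, -1.0, 0.2]
opening: 0.0763
grip_force: 0.0
time: 0.82
tool_pos: [0.2563, -0.3889, 0.3346]
tool_rot: [-3.141, 0.0, 0.24]
contact_force: [0.6, -0.1, 0.1]
opening: 0.047
grip_force: 0.0
time: 1.23
tool_pos: [0.3867, -0.2693, 0.3346]
tool_rot: [-3.141, 0.0, 0.241]
contact_force: [0.1, -1.1, 0.1]
opening: 0.0462
grip_force: 0.0
```

```bash
python3 -m jog '[[[0,0.031,-0.017,0,0],[0,0.062,-0.034,0,0],[0,0.093,-0.051,0,0],[0,0.124,-0.068,0,0],[0,0.155,-0.085,0,0]]]'
python3 -m jog '[[[0,0.035,-0.017,0,0.1],[0,0.07,-0.034,0,0.19],[0,0.105,-0.051,0,0.19],[0,0.14,-0.067,0,0.19],[0,0.17,-0.083,0,0.19]]]'
python3 -m jog '[[[0,0,0,0,0],[0,0,0,0,0],[0,0,0,0,0]]]'
python3 - <<'E'
from h import *
P,Q,v,n=measure('wrist',(.596,-.025));print('pot',P,'plinth',Q,'d mm',(P[0]-Q[0])*1e3,n)
cv2.imwrite('pics/w0.png',v)
print(robot.observe()['tool_pos'],robot.observe()['tool_rot'])
E
```

```text
time: 1.65
tool_pos: [0.5169, -0.1498, 0.3345]
tool_rot: [-3.141, 0.0, 0.241]
contact_force: [1.1, -0.6, 0.3]
opening: 0.0457
grip_force: 0.0
time: 2.07
tool_pos: [0.6627, -0.0284, 0.3339]
tool_rot: [-3.141, 0.001, 0.051]
contact_force: [0.6, -1.6, -0.5]
opening: 0.0459
grip_force: 0.0
time: 2.32
tool_pos: [0.661, -0.0303, 0.334]
tool_rot: [3.141, 0.001, 0.051]
contact_force: [0.3, -0.5, -0.5]
opening: 0.046
grip_force: 0.0
pot (array([ 0.57737416, -0.02696874]), np.float64(0.0053765875161595825), np.float64(0.2840909090909091)) plinth (array([ 0.58552059, -0.02943362]), np.float64(0.02688575052293872), np.float64(0.0)) d mm [-8.14642808  2.46487339] [310.70203748 246.88987141]
[ 0.66077957 -0.03082863  0.33468514] [3.14121928e+00 5.76282364e-04 5.01622920e-02]
```

View pics/w0.png

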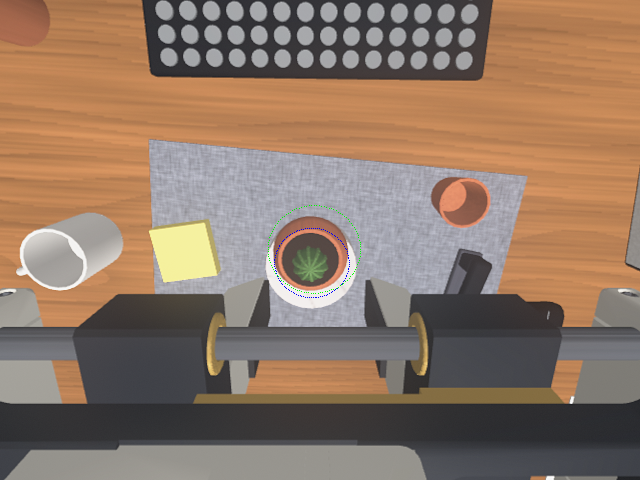

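The wrist view was an oblique check only: pot at (312,258), fingers at (255,310) and (378,315). The automatic fit fails there, so I'll use the top camera for measuring. Going down on the far side now.

```bash
python3 -m jog '[[[0,0.02,-0.009,0,0],[0,0.021,-0.009,0.04,0],[0,0.021,-0.009,0.08,0],[0,0.021,-0.009,0.12,0],[0,0.021,-0.009,0.15,0]]]'
python3 -m jog '[[[0,0,0,0.03,0],[0,0,0,0.06,0],[0,0,0,0.085,0],[0,0,0,0.1,0],[0,0,0,0.1,0]]]'
python3 -m jog '[[[0,0,0,0.007,0],[0,0,0,0.013,0],[0,0,0,0.013,0]]]'
python3 - <<'E'
from h import *
cv2.imwrite('pics/s1.png',robot.read_camera('scene')[140:340,200:460,::-1].repeat(3,0).repeat(3,1)[:600,:780])
s=robot.observe();print(s['tool_pos'],s['contact_force'])
E
```

```text
time: 2.78
tool_pos: [0.6799, -0.0214, 0.1822]
tool_rot: [-3.141, 0.003, 0.049]
contact_force: [-0.4, 0.1, 0.4]
opening: 0.0459
grip_force: 0.0
time: 3.2
tool_pos: [0.679, -0.0213, 0.0813]
tool_rot: [-3.141, 0.007, 0.049]
contact_force: [-0.8, 0.6, -1.2]
opening: 0.0457
grip_force: 0.0
time: 3.45
tool_pos: [0.6818, -0.0206, 0.072]
tool_rot: [3.141, -0.001, 0.05]
contact_force: [-0.4, -0.1, 0.2]
opening: 0.0458
grip_force: 0.0
[ 0.68196698 -0.020493    0.07244021] [ 1.07955934 -0.30385573 -0.31192202]
```

View pics/s1.png

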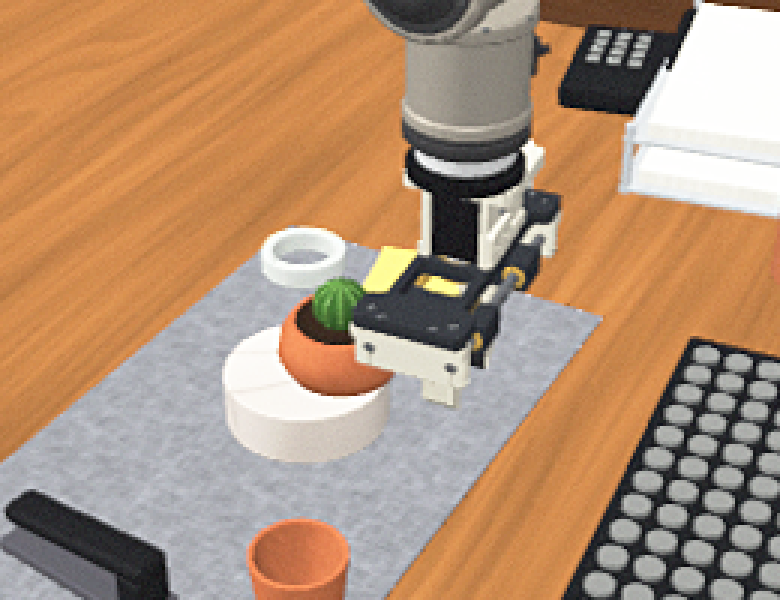

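The gripper hangs beyond the pot, with a finger at (440,385) clear of the pot and the gripper body above cactus height. Approaching until contact.

```bash
python3 -m jog '[[[0,-0.006,0,0,0],[0,-0.012,0,0,0],[0,-0.018,0,0,0],[0,-0.024,0,0,0],[0,-0.028,0,0,0]]]'
python3 -m jog '[[[0,-0.001,0,0,0],[0,-0.002,0,0,0],[0,-0.003,0,0,0],[0,-0.004,0,0,0],[0,-0.005,0,0,0]]]'
python3 -m jog '[[[0,-0.001,0,0,0],[0,-0.002,0,0,0],[0,-0.003,0,0,0],[0,-0.004,0,0,0],[0,-0.005,0,0,0]]]'
```

```text
time: 3.92
tool_pos: [0.6529, -0.0216, 0.072]
tool_rot: [3.141, 0.0, 0.051]
contact_force: [0.2, 0.2, 0.1]
opening: 0.0462
grip_force: 0.0
time: 4.33
tool_pos: [0.6489, -0.0218, 0.0716]
tool_rot: [3.142, -0.0, 0.051]
contact_force: [0.2, 0.0, -0.0]
opening: 0.0459
grip_force: 0.0
time: 4.75
tool_pos: [0.6438, -0.0221, 0.0717]
tool_rot: [3.141, -0.0, 0.051]
contact_force: [0.6, 0.6, -0.8]
opening: 0.046
grip_force: 0.0
```

```bash
for i in 1; do python3 -m jog '[[[0,-0.001,0,0,0],[0,-0.002,0,0,0],[0,-0.003,0,0,0],[0,-0.004,0,0,0],[0,-0.005,0,0,0]]]'; done
python3 -m jog '[[[0,-0.001,0,0,0],[0,-0.002,0,0,0],[0,-0.003,0,0,0],[0,-0.004,0,0,0],[0,-0.005,0,0,0]]]'
python3 - <<'E'
from h import *
P,Q,v,n=measure('top',None);print('pot',P,'plinth',Q)
cv2.imwrite('pics/t1.png',cv2.resize(v[190:310,260:420],None,fx=4,fy=4,interpolation=cv2.INTER_NEAREST))
E
```

```text
time: 5.17
tool_pos: [0.6391, -0.0224, 0.0719]
tool_rot: [3.141, -0.001, 0.051]
contact_force: [2.6, 0.2, 0.9]
opening: 0.0461
grip_force: 1.0
time: 5.58
tool_pos: [0.6339, -0.0225, 0.0717]
tool_rot: [3.142, -0.0, 0.051]
contact_force: [2.7, 0.8, 0.2]
opening: 0.046
grip_force: 1.0Traceback (most recent call last):
  File "<stdin>", line 2, in <module>
  File "h.py", line 36, in measure
    pl=big(pl,near)
  File "h.py", line 23, in big
    i=min(ok,key=lambda i:np.hypot(*(c[i]-near))-st[i,4]**.5)
ValueError: min() iterable argument is empty
```

Contact at 2.7 N and the pot is sliding. The arm hides the top view here, so I'll push a bit short of the goal, then back off and measure.

```bash
python3 -m jog '[[[0,-0.001,0,0,0],[0,-0.002,0,0,0],[0,-0.003,0,0,0],[0,-0.004,0,0,0],[0,-0.005,0,0,0]]]'
python3 -m jog '[[[0,-0.001,0,0,0],[0,-0.002,0,0,0],[0,-0.003,0,0,0],[0,-0.004,0,0,0],[0,-0.005,0,0,0]]]'
python3 -m jog '[[[0,-0.001,0,0,0],[0,-0.002,0,0,0],[0,-0.003,0,0,0],[0,-0.003,0,0,0],[0,-0.003,0,0,0]]]'
python3 -m jog '[[[0,0.003,0,0,0],[0,0.008,0,0,0],[0,0.018,0,0,0],[0,0.03,0,0,0],[0,0.045,0,0,0]]]'
python3 - <<'E'
from h import *
cv2.imwrite('pics/t1.png',robot.read_camera('top')[190:310,260:420,::-1].repeat(4,0).repeat(4,1))
E
```

```text
time: 6.05
tool_pos: [0.6288, -0.0228, 0.0717]
tool_rot: [3.142, -0.0, 0.051]
contact_force: [1.2, 0.7, 0.3]
opening: 0.0455
grip_force: 1.0
time: 6.47
tool_pos: [0.6238, -0.0231, 0.0717]
tool_rot: [3.141, -0.0, 0.051]
contact_force: [2.6, -0.2, 0.0]
opening: 0.0458
grip_force: 1.0
time: 6.88
tool_pos: [0.6207, -0.0233, 0.0717]
tool_rot: [3.142, 0.0, 0.051]
contact_force: [1.8, 0.4, 0.5]
opening: 0.0459
grip_force: 0.7
time: 7.3
tool_pos: [0.6659, -0.0209, 0.0714]
tool_rot: [-3.141, 0.002, 0.051]
contact_force: [0.5, -1.2, -0.2]
opening: 0.0458
grip_force: 0.0
```

View pics/t1.png

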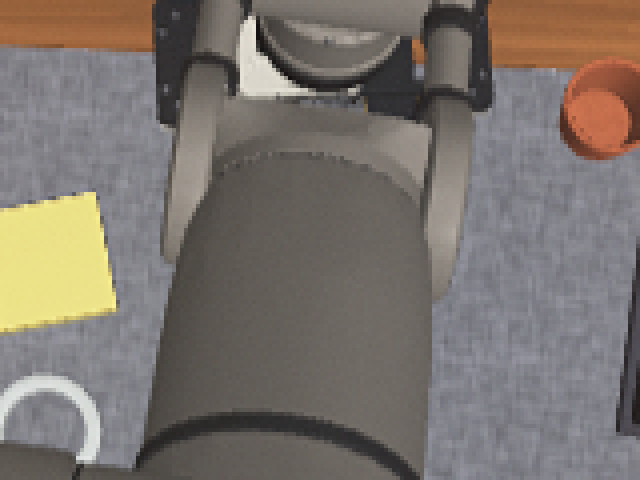

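The forearm still covers the pot. I'll lift and swing aside to y ≈ −0.29 for a clear top view.

```bash
python3 -m jog '[[[0,0,0,-0.03,0],[0,0,0,-0.06,0],[0,0,0,-0.1,0],[0,0,0.03,-0.12,0],[0,0,0.06,-0.12,0]]]'
python3 -m jog '[[[0,0,0.04,0,0],[0,0,0.08,0,0],[0,0,0.12,0,0],[0,0,0.16,0,0],[0,0,0.2,0,0]]]'
python3 -m jog '[[[0,0,0,0,0],[0,0,0,0,0]]]'
python3 - <<'E'
from h import *
r=[measure('top') for i in range(2)]
for P,Q,v,n in r: print('pot',P,'plinth',Q,'d mm',(P[0]-Q[0])*1e3)
cv2.imwrite('pics/t2.png',cv2.resize(v[190:310,260:420],None,fx=4,fy=4,interpolation=cv2.INTER_NEAREST))
E
```

```text
time: 7.77
tool_pos: [0.6712, -0.0803, 0.1983]
tool_rot: [3.139, -0.01, 0.054]
contact_force: [1.2, -0.9, 0.1]
opening: 0.0455
grip_force: 0.0
time: 8.18
tool_pos: [0.6785, -0.2823, 0.1915]
tool_rot: [-3.141, 0.001, 0.051]
contact_force: [1.4, 0.3, 0.2]
opening: 0.046
grip_force: 0.0
time: 8.35
tool_pos: [0.678, -0.2832, 0.1903]
tool_rot: [-3.141, 0.002, 0.047]
contact_force: [0.6, 0.2, -0.3]
opening: 0.0458
grip_force: 0.0
pot (array([ 0.57502275, -0.02513905]), np.float64(0.0024721039564645116), np.float64(0.62)) plinth (array([ 0.53752972, -0.13575659]), np.float64(0.0045837299106358115), np.float64(0.2413793103448276)) d mm [ 37.49303022 110.61753815]
pot (array([ 0.5750782 , -0.02523569]), np.float64(0.002510336199899151), np.float64(0.6)) plinth (array([ 0.53840642, -0.13570086]), np.float64(0.004898673837057783), np.float64(0.2413793103448276)) d mm [ 36.67177468 110.46517407]
```

View pics/t2.png

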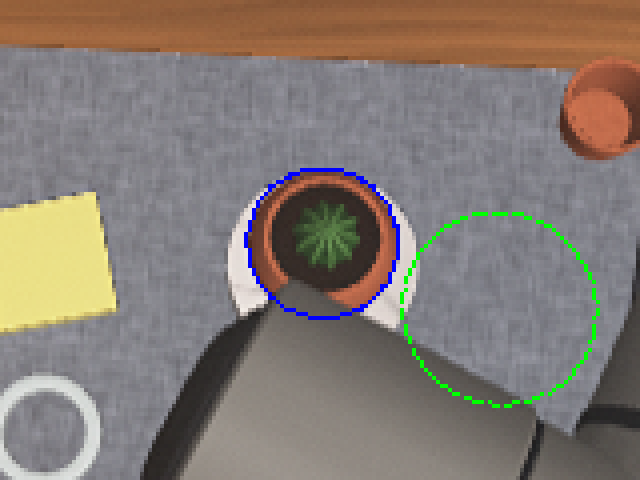

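The forearm still hides the lower-left part of the plinth, at (280,320) in the crop, so the plinth fit is invalid. I'll swing further.

```bash
python3 -m jog '[[[0,-0.02,0.027,-0.01,0],[0,-0.04,0.054,-0.02,0],[0,-0.06,0.081,-0.03,0],[0,-0.08,0.108,-0.04,0],[0,-0.107,0.137,-0.04,0]]]'
python3 -m jog '[[[0,0,0,0,0],[0,0,0,0,0]]]'
python3 - <<'E'
from h import *
r=[measure('top') for i in range(2)]
for P,Q,v,n in r: print('pot',P,'plinth',Q,'d mm',(P[0]-Q[0])*1e3)
cv2.imwrite('pics/t3.png',cv2.resize(v[190:310,260:420],None,fx=4,fy=4,interpolation=cv2.INTER_NEAREST))
E
```

```text
time: 8.87
tool_pos: [0.5806, -0.4216, 0.2347]
tool_rot: [3.139, -0.004, 0.055]
contact_force: [0.0, -0.2, 1.2]
opening: 0.0461
grip_force: 0.0
time: 9.03
tool_pos: [0.5783, -0.4229, 0.2322]
tool_rot: [-3.141, -0.0, 0.049]
contact_force: [0.7, -0.5, 0.2]
opening: 0.0464
grip_force: 0.0
pot (array([ 0.57400711, -0.02515916]), np.float64(0.0022022445339569333), np.float64(0.87)) plinth (array([ 0.5654954 , -0.02660644]), np.float64(0.000988302025090218), np.float64(1.0)) d mm [8.51171778 1.44728792]
pot (array([ 0.57404939, -0.02507519]), np.float64(0.0022071896204910145), np.float64(0.88)) plinth (array([ 0.56545724, -0.02660293]), np.float64(0.0009382366330244266), np.float64(1.0)) d mm [8.5921462  1.52774296]
```

View pics/t3.png

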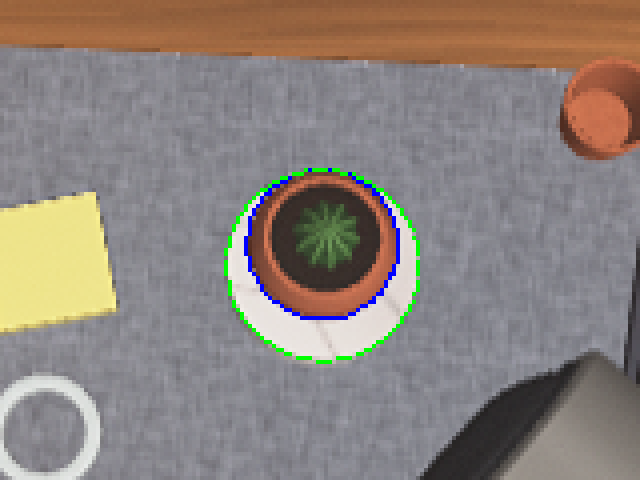

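Clear view now: the pot is centred at (323,243) in the crop and the plinth at (323,265). The remaining offset is about 8 mm in x and 1.5 mm in y, and the plinth has not moved. I'll repeat the push to TCP x ≈ 0.613.

```bash
python3 -m jog '[[[0,0.022,-0.03,0,0],[0,0.044,-0.06,0,0],[0,0.066,-0.09,0,0],[0,0.088,-0.12,0,0],[0,0.112,-0.145,0,0]]]'
python3 -m jog '[[[0,0,-0.04,0,0],[0,0,-0.08,0,0],[0,0,-0.12,0,0],[0,0,-0.16,0,0],[0,0,-0.2,0,0]]]'
python3 -m jog '[[[0,0,-0.03,0,0],[0,0,-0.052,0,0],[0,0,-0.052,0,0],[0,0,-0.052,0,0]]]'
```

```text
time: 9.55
tool_pos: [0.6853, -0.2671, 0.232]
tool_rot: [-3.141, 0.0, 0.055]
contact_force: [0.3, -0.7, 0.3]
opening: 0.0458
grip_force: 0.0
time: 9.97
tool_pos: [0.6732, -0.0677, 0.2316]
tool_rot: [-3.141, 0.0, 0.054]
contact_force: [0.6, -0.1, -0.3]
opening: 0.0459
grip_force: 0.0
time: 10.3
tool_pos: [0.6707, -0.0169, 0.2318]
tool_rot: [-3.142, 0.0, 0.056]
contact_force: [-0.2, -1.1, 0.2]
opening: 0.0463
grip_force: 0.0
```

```bash
python3 -m jog '[[[0,0,0.0045,0.03,0],[0,0,0.0045,0.06,0],[0,0,0.0045,0.09,0],[0,0,0.0045,0.12,0],[0,0,0.0045,0.14,0]]]'
python3 -m jog '[[[0,0,0,0.01,0],[0,0,0,0.02,0],[0,0,0,0.02,0],[0,0,0,0.02,0]]]'
python3 -m jog '[[[0,-0.01,0,0,0],[0,-0.02,0,0,0],[0,-0.03,0,0,0],[0,-0.037,0,0,0],[0,-0.04,0,0,0]]]'
```

```text
time: 10.72
tool_pos: [0.6697, -0.0254, 0.0883]
tool_rot: [-3.141, 0.004, 0.051]
contact_force: [0.3, 0.7, -0.5]
opening: 0.0458
grip_force: 0.0
time: 11.05
tool_pos: [0.6716, -0.0254, 0.0724]
tool_rot: [3.141, -0.001, 0.051]
contact_force: [0.1, -0.1, 0.4]
opening: 0.0458
grip_force: 0.0
time: 11.47
tool_pos: [0.6312, -0.0274, 0.0733]
tool_rot: [3.141, -0.002, 0.051]
contact_force: [0.3, 0.4, 0.4]
opening: 0.0461
grip_force: 0.0
```

```bash
python3 -m jog '[[[0,0,-0.0015,0,0],[0,0,-0.0025,0.001,0],[0,-0.002,-0.0025,0.001,0],[0,-0.004,-0.0025,0.001,0],[0,-0.006,-0.0025,0.001,0]]]'
python3 -m jog '[[[0,-0.001,0,0,0],[0,-0.002,0,0,0],[0,-0.003,0,0,0],[0,-0.004,0,0,0],[0,-0.005,0,0,0]]]'
```

```text
time: 11.88
tool_pos: [0.625, -0.025, 0.0705]
tool_rot: [3.141, 0.0, 0.051]
contact_force: [-0.4, 0.4, -0.2]
opening: 0.0463
grip_force: 0.0
time: 12.3
tool_pos: [0.6204, -0.0252, 0.0709]
tool_rot: [-3.142, -0.001, 0.051]
contact_force: [0.3, 1.3, -0.7]
opening: 0.0458
grip_force: 1.0
```

Contact again at 0.6204, as expected. Pushing the last 7.5 mm, then backing off and swinging aside.

```bash
python3 -m jog '[[[0,-0.001,0,0,0],[0,-0.002,0,0,0],[0,-0.003,0,0,0],[0,-0.004,0,0,0],[0,-0.005,0,0,0]]]'
python3 -m jog '[[[0,-0.001,0,0,0],[0,-0.002,0,0,0],[0,-0.0025,0,0,0],[0,-0.0025,0,0,0],[0,-0.0025,0,0,0]]]'
python3 -m jog '[[[0,0.003,0,0,0],[0,0.008,0,0,0],[0,0.018,0,0,0],[0,0.035,0,0,0],[0,0.055,0,0,0]]]'
python3 -m jog '[[[0,0,0,-0.03,0],[0,0,0,-0.06,0],[0,0,0,-0.1,0],[0,0,0.03,-0.13,0],[0,0,0.06,-0.16,0]]]'
python3 -m jog '[[[0,0,0.04,0,0],[0,0,0.08,0,0],[0,0,0.12,0,0],[0,0,0.16,0,0],[0,0,0.2,0,0]]]'
python3 -m jog '[[[0,-0.02,0.027,0,0],[0,-0.04,0.054,0,0],[0,-0.06,0.081,0,0],[0,-0.08,0.108,0,0],[0,-0.107,0.137,0,0]]]'
python3 -m jog '[[[0,0,0,0,0],[0,0,0,0,0]]]'
python3 - <<'E'
from h import *
r=[measure('top') for i in range(2)]
for P,Q,v,n in r: print('pot',P,'plinth',Q,'d mm',(P[0]-Q[0])*1e3)
cv2.imwrite('pics/t4.png',cv2.resize(v[190:310,260:420],None,fx=4,fy=4,interpolation=cv2.INTER_NEAREST))
E
```

```text
time: 12.72
tool_pos: [0.615, -0.0256, 0.0708]
tool_rot: [3.141, -0.0, 0.051]
contact_force: [2.5, 0.3, -0.0]
opening: 0.0458
grip_force: 1.0
time: 13.13
tool_pos: [0.6124, -0.0258, 0.0707]
tool_rot: [3.141, 0.0, 0.051]
contact_force: [1.2, 0.5, -0.4]
opening: 0.0461
grip_force: 0.8
time: 13.55
tool_pos: [0.6675, -0.0229, 0.0706]
tool_rot: [-3.142, 0.001, 0.051]
contact_force: [-0.4, 0.5, -0.0]
opening: 0.0459
grip_force: 0.0
time: 13.97
tool_pos: [0.6706, -0.0807, 0.2317]
tool_rot: [3.141, -0.0, 0.054]
contact_force: [-0.1, -0.6, 0.4]
opening: 0.0463
grip_force: 0.0
time: 14.38
tool_pos: [0.6803, -0.2832, 0.2295]
tool_rot: [-3.141, 0.001, 0.051]
contact_force: [0.6, 0.7, 0.2]
opening: 0.0462
grip_force: 0.0
time: 14.8
tool_pos: [0.5804, -0.4243, 0.229]
tool_rot: [-3.141, 0.0, 0.052]
contact_force: [0.5, -0.5, -0.7]
opening: 0.0459
grip_force: 0.0
time: 14.97
tool_pos: [0.579, -0.4258, 0.2293]
tool_rot: [-3.141, 0.001, 0.047]
contact_force: [0.3, 1.4, -0.1]
opening: 0.046
grip_force: 0.0
pot (array([ 0.56512116, -0.02825804]), np.float64(0.002337560229782005), np.float64(0.79)) plinth (array([ 0.56479964, -0.02685604]), np.float64(0.0010179557631255498), np.float64(0.9829059829059829)) d mm [ 0.32152702 -1.40200141]
pot (array([ 0.56514801, -0.02795968]), np.float64(0.0022316847704617164), np.float64(0.82)) plinth (array([ 0.56481613, -0.02690083]), np.float64(0.000992387120754945), np.float64(0.9914529914529915)) d mm [ 0.33188799 -1.0588498 ]
```

View pics/t4.png

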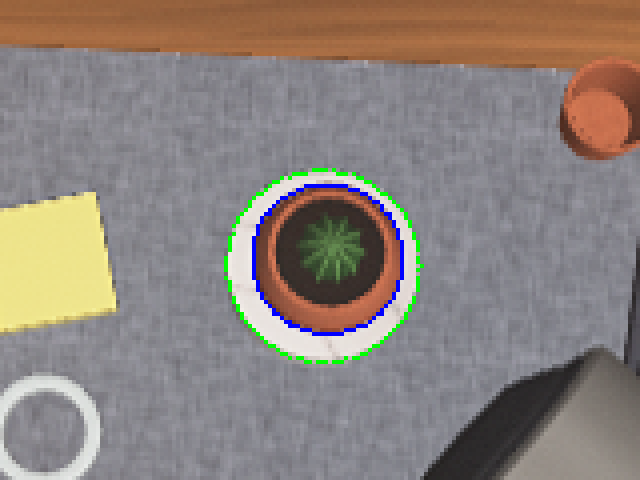

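In this view the pot is centred at (328,259) and the plinth at (323,265), and allowing for parallax they agree to about 1.5 mm. The pot is upright and the arm is clear, so I'm handing in.

```bash
python3 -c "
from cell import robot
print(robot.hand_in())"
```

```text
the job is handed in; nothing more can be done
None
```

The pot stands upright within about 2 mm of the plinth's middle by the top camera, with the plinth unmoved to within 1 mm; the job is handed in, but the hand-in returned no verdict.

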